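# Present a plug-in circuit card to the inspection camera

## Robot

A 7-joint arm with a two-finger parallel gripper is mounted at the origin on the work surface. World frame = base frame: x ahead of the robot, y to its left, z up, the work surface at z = 0. Lengths are in m, angles in rad, forces in N, time in s.
With the tool pointing down it reaches from about 0.35 to 0.9 m from the base axis. Payload 19.9 kg.
Tool frame: the origin (TCP) lies between the finger pads; the fingertips stand 8 mm ahead of it and the grasp point (between the pads) lies 11 mm behind it (r.nose_length is the distance from the TCP to the fingertips, in m); z points along the fingers, y is the line along which they close (so a half turn about z gives the same grasp; the last joint's range is limited). The gripper opens to 94 mm and grips with 3 to 60 N. Pads are 16 mm wide; open, the fingers measure 119 mm over their backs; the gripper's body (75 mm by 177 mm) begins 78 mm behind the grasp point.
Start: joints at [1.062, 0.417, -0.01, 1.614, 0.005, 1.111, -0.053], TCP at [0.282, -0.558, 0.213] pointing down, gripper open.
Joint ranges: [-2.81, 2.81], [-0.39, 2.02], [-1.27, 1.25], [0.06, 2.57], [-1.19, 4.33], [0.19, 2], [-2.82, 2.82]. Speed limits (rad/s): [1.89, 1.89, 2.39, 2.39, 3.01, 3.01, 3.01].

## Interface

Orientations are given as a unit quaternion [w, x, y, z].
In Python, from workcell import monitor, camera, finish_job, nets, r gives the robot as it stands.
- The arm moves only by the tool move_arm, never from a script. Its arguments are lists of equal length, an entry for each row: "fingers": the closure in counts, from 0 (fully open) to 255 (shut); "delta_pos": the shift along the tool's x, y, z in m, a list of three; "rotation": the turn, a rotation vector about the tool's x, y, z in rad, a list of three. In form: {"fingers": [fingers, ...], "delta_pos": [[x, y, z], ...], "rotation": [[rx, ry, rz], ...]}. A call has 1 to 10 rows; each row is the pose to reach, as a shift and turn from the pose commanded when the call began, along the tool's axes at that moment; what a row does not reach only later rows make up. A row lasts 1/8 s, in which the tool goes at most 62.5 mm and 10.7 degrees, less where a joint would pass 70% of its speed; a pose out of reach is approached as far as the arm can. A call with a gripper value outside its range is refused whole. The fingers move at their own pace and stop on an object; "newtons" is the grip in N (left out, the last holds). Time passes only in rows, so rows that repeat a pose let the fingers close. It gives the time, the measured TCP pose, the force, the opening and the grip force at its end, in the units of the state.
- monitor.sense(): the state, without advancing time (a new reading comes with each control period).
- camera(name): name is "side" or "top"; returns a dict with "color" (480x640x3 uint8, blue, green, red), "fx", "fy", "cx", "cy" (pixels), "cam_to_world" (4x4, takes a point from camera to world coordinates). Camera axes: x right, y down, z forward; pixel columns grow to the right and rows downward; lengths in m; the calibration is good to about 2 mm. A picture is of the moment at which its call begins. There is no depth.
- finish_job(): hands the job in; it is judged then, once.
Trained networks look in a picture, given as the dict that the camera call returned (one of the last four; its "shot" number tells which), for a name from the list of things; names that differ only in an ending like _2 or _b are one class to them, and where a whole thing is asked for, a point or a joint stands for the part that bears it (a point fixed in the world has none). Each returns a list of dicts, best first, with "score" (0 to 1); they miss things now and then, are a little off and sometimes report something else, mostly with a low value. They report only what shows in the picture. A call takes as long as a camera call. They do not tell look-alikes from the thing itself.
- nets.boxes_of(picture, thing): "rect" ([left, top, right, bottom] in pixels, round what is visible of it).
- nets.trace(picture, thing): "region" (480x640 bool, what is visible of it) and "rect" ([left, top, right, bottom] in pixels, round what is visible of it).
- nets.landmark_of(picture, thing): "uv" ([column, row] in pixels: a listed point, or the origin of a listed thing).
The state is a dict: "time_s": time; "q": joint angles; "joint_velocities": joint speeds; "joint_torque": joint torques, N m; "ee_pos": TCP position; "eef_rot": TCP orientation; "contact_force": force on the tool from outside, world axes, zero at the start; "moment": the same for the moment, N m; "finger_gap": opening from 0.0 (shut) to 1.0 (fully open); "grip_force": force on a finger pad.
Only numpy, scipy, OpenCV 4.12 (cv2) and the standard library are available. Lean on these libraries where they do the work, as an engineer would, in place of code of your own. Each camera call takes 0.05 s, during which the arm holds its last target. There are 200 camera calls.

## Task

Pull the blue circuit card up out of its guides in the open chassis and hold it up in front of the red inspection camera: the centre of the blue board on the lens axis 130 mm in front of the lens, its solder side square to the lens and its white grip bar uppermost, level with the camera. Finish while holding it still there in the gripper, touching nothing else with it; leave the green card and everything else on the bench where it is, and do not knock the camera.

Things in the scene. Friction and masses are not known exactly. Their poses are not given: they have to be found in the camera images.
- blue_card: card to inspect, about 120 g: blue board 100 wide (y) x 4 thick (x) x 70 high (z) with a white grip bar on top, 90 (y) x 12 (x) x 16 high, z = 70 to 86. Origin: middle of the lower edge; z up to the bar; +x out of the solder side (silver dots), -x out of the component side (parts to 14 mm deep, all below z = 46). Stands upright, loose (2 mm play), in either of the chassis's two pairs of guides
- blue_card_center (a point): centre of the blue board, 35 mm above the card's origin along its z; axes as the card's
- green_card: a like card with a green board and a black grip bar, same sizes and axes, in the other pair of guides of the chassis, parallel to the blue one and 76 mm from it; to be left in place
- chassis: open aluminium chassis fixed to the bench, base 210 (x) x 124 (y) x 2, flanges 45 high at both x ends. Origin: centre of underside. Two pairs of grey guides at x = +38 and -38, up to z = 42, hold the outer 7 mm of each card's side edges. Cards stand on the base (z = 2), their x and y along the chassis's x and y; raised 40 mm a card is free of its guides
- inspection_camera: fixed stand of the red inspection camera: steel foot 100 (x) x 120 (y) x 14 mm, column 22 mm thick and 359 mm high in the middle of the foot, with the camera head pivoted on it at z = 300. Origin at bench level under the middle of the foot's front edge, 50 mm in front of (-x from) the column; the camera looks to the -x side of this frame
- camera_tilt (a joint): how far the lens axis points below level, rad; the stiff pivot stays as set (0.25 to 0.55). The pivot axis crosses the column 300 mm above the bench
- lens (a point): centre of the front of the lens, 85 mm from the pivot, in the middle of a white ring lamp 68 mm in diameter. Axes: the camera looks along -x, +x points back into the camera, y is level, z is the camera's up
- focus (a point): the point on the lens axis 130 mm in front of the lens, same axes as lens. The card is rightly presented when its centre is here and its axes x, y, z point as these do
- parts_bin: dark grey parts bin with fasteners, 150 (x) x 100 (y) x 55 high, plus a lip on its -x end; origin centre of underside; bystander
- spare_board: bare blue board lying flat, 55 x 110 x 12 mm high; origin centre of underside; bystander
- screwdriver: screwdriver lying on the bench along its x, handle to -x; bystander
- washer: white plastic washer, 32 mm across, 4 thick, flat on the bench; bystander
- wire_spool: orange spool standing on its flange, 60 mm across, 46 high; bystander
- flux_jar: small jar with black cap, 44 mm across, 60 high; bystander
There are look-alikes about, which are no part of the job. What is shaped like the blue_card but orange or yellow is not meant.

How it is judged:
By the outcome, as a careful person would: the job done as asked, in the order asked, and still so for the second after the job is handed in, while the arm keeps its last pose, push and grip.
It also fails if it takes over 38 s, if anything falls off the work surface, if the arm or the gripper's body presses on something with over 40 N, if the wrist force passes 120 N, or if a joint passes its speed limit or range.

## Working session

There is one attempt and no reset: what is moved stays moved. The work goes in short steps, Python scripts to look and compute and a tool call to move; the robot and the scene stay as the last step left them, time stands still between calls to the robot, and variables do not carry over. Pictures are saved under pics/ and viewed, at most 10 in all, crops included, and the job is handed in when it is done.

Besides the shell and the picture viewer there is one more tool, called after ">>>" as a command line: name --argument value ..., lists and objects as JSON in quotes. move_arm: Moves the arm, as the interface text tells. Its arguments: {"type":"object","properties":{"fingers":{"type":"array","items":{"type":"number"}},"delta_pos":{"type":"array","items":{"type":"array","items":{"type":"number"}}},"rotation":{"type":"array","items":{"type":"array","items":{"type":"number"}}},"newtons":{"type":"number"}},"required":["fingers","delta_pos","rotation"]}

```bash
mkdir -p pics; cat > h.py <<'E'
import numpy as np, cv2
from workcell import monitor, camera, finish_job, nets, r
def ray(p,uv):
    T=np.array(p["cam_to_world"]);d=T[:3,:3]@[(uv[0]-p["cx"])/p["fx"],(uv[1]-p["cy"])/p["fy"],1]
    return T[:3,3],d/np.linalg.norm(d)
def atz(p,uv,z):
    o,d=ray(p,uv);return o+d*(z-o[2])/d[2]
def proj(p,X):
    T=np.array(p["cam_to_world"]);c=(np.atleast_2d(X)-T[:3,3])@T[:3,:3]
    return np.c_[p["fx"]*c[:,0]/c[:,2]+p["cx"],p["fy"]*c[:,1]/c[:,2]+p["cy"]]
def tri(a,ua,b,ub):
    o1,d1=ray(a,ua);o2,d2=ray(b,ub)
    s=np.linalg.lstsq(np.c_[d1,-d2],o2-o1,rcond=None)[0]
    A=o1+d1*s[0];B=o2+d2*s[1];return (A+B)/2,np.linalg.norm(A-B)
E
python3 - <<'E'
from h import *
np.set_printoptions(precision=3,suppress=True)
P={n:camera(n) for n in("side","top")}
for n,p in P.items():
    cv2.imwrite(f"pics/{n}0.png",p["color"]);print(n,p["fx"],np.array(p["cam_to_world"]))
for t in["blue_card","blue_card_center","green_card","chassis","inspection_camera","lens","focus","parts_bin","spare_board"]:
    for n,p in P.items():
        print(t,n,[(np.round(d["uv"],1).tolist(),round(d["score"],2)) for d in nets.landmark_of(p,t)[:3]],[(np.round(d["rect"]).tolist(),round(d["score"],2)) for d in nets.boxes_of(p,t)[:3]] if t not in("focus",) else"")
print(monitor.sense())
E
```

```text
side 618.2370942964591 [[ 0.974 -0.149  0.173  0.279]
 [-0.228 -0.64   0.733 -1.161]
 [ 0.002 -0.754 -0.657  1.213]
 [ 0.     0.     0.     1.   ]]
top 454.9899888387451 [[-0.015 -0.991  0.13   0.408]
 [-1.     0.017  0.013 -0.02 ]
 [-0.015 -0.129 -0.991  1.334]
 [ 0.     0.     0.     1.   ]]
blue_card side [([331.6, 345.3], 0.91), ([312.6, 417.2], 0.71), ([326.5, 340.4], 0.3)] [([299.0, 380.0, 329.0, 427.0], 0.82), ([312.0, 321.0, 356.0, 355.0], 0.63)]
blue_card top [([395.8, 319.1], 0.79), ([404.7, 246.3], 0.77), ([295.0, 187.6], 0.66)] [([386.0, 308.0, 418.0, 331.0], 0.75), ([452.0, 269.0, 483.0, 291.0], 0.64), ([399.0, 228.0, 414.0, 261.0], 0.5)]
blue_card_center side [([337.8, 340.6], 0.74), ([310.6, 406.5], 0.67), ([322.6, 327.4], 0.66)] [([315.0, 323.0, 355.0, 360.0], 0.72), ([295.0, 383.0, 328.0, 431.0], 0.71)]
blue_card_center top [([398.0, 317.8], 0.75), ([462.6, 278.4], 0.68), ([404.2, 249.9], 0.52)] [([401.0, 232.0, 414.0, 261.0], 0.84), ([451.0, 266.0, 485.0, 290.0], 0.62), ([387.0, 303.0, 417.0, 332.0], 0.55)]
green_card side [([323.0, 328.7], 0.77)] [([305.0, 298.0, 3
[... 988 characters left out ...]
 [([225.0, 218.0, 278.0, 286.0], 0.65)]
spare_board side [([244.6, 182.7], 0.92)] [([230.0, 169.0, 263.0, 194.0], 0.87)]
spare_board top [([153.2, 300.0], 0.73)] [([498.0, 252.0, 513.0, 321.0], 0.63)]
{'time_s': 1.8, 'q': array([ 1.061,  0.417, -0.01 ,  1.614,  0.005,  1.111, -0.053]), 'joint_velocities': array([-0.002,  0.   , -0.001,  0.002, -0.001,  0.001,  0.001]), 'joint_torque': array([ -0.001, -85.099,   0.637, -42.629,  -0.049,   0.014,   0.   ]), 'ee_pos': array([ 0.282, -0.558,  0.213]), 'eef_rot': array([-0.   ,  0.973,  0.232,  0.   ]), 'contact_force': array([ 0.972, -0.389,  0.887]), 'moment': array([ 0.011, -0.069, -0.046]), 'grip_force': 0.0, 'finger_gap': 1.0004255531783177}
```

```bash
python3 - <<'E'
import cv2,numpy as np
s=cv2.imread("pics/side0.png");t=cv2.imread("pics/top0.png")
cv2.imwrite("pics/sc.png",cv2.resize(s[280:440,270:430],(600,600),interpolation=2))
cv2.imwrite("pics/tc.png",cv2.resize(t[110:310,250:450],(600,600),interpolation=2))
cv2.imwrite("pics/both.png",np.hstack([cv2.resize(s,(400,300),interpolation=3),cv2.resize(t,(400,300),interpolation=3)]))
E
```

```text
(no output)
```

View pics/side0.png

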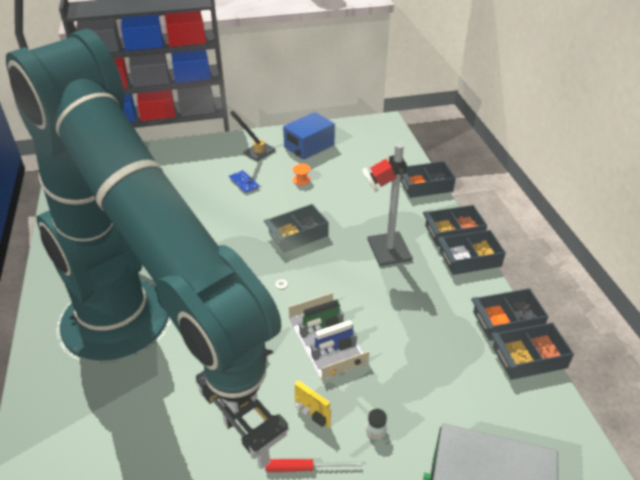

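View pics/sc.png

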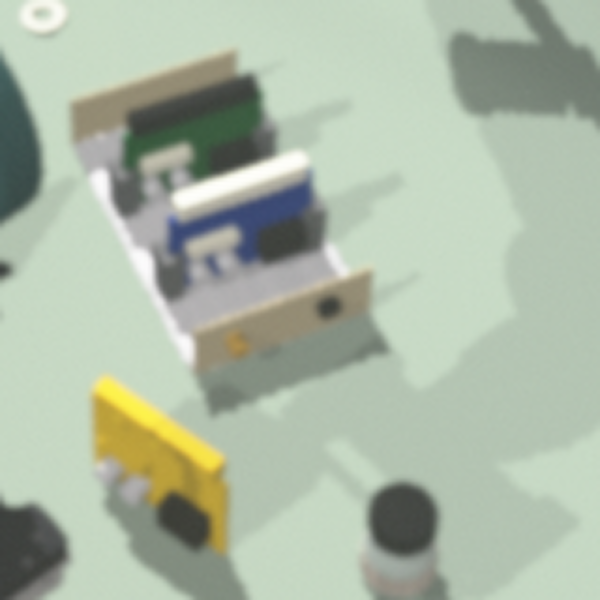

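View pics/tc.png

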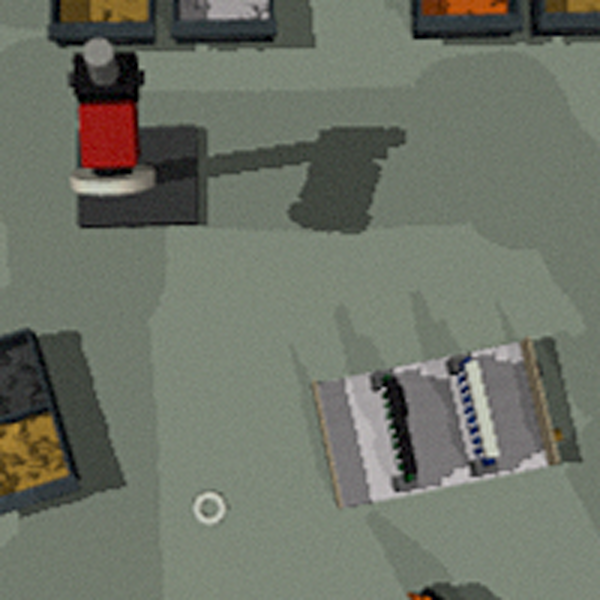

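View pics/top0.png

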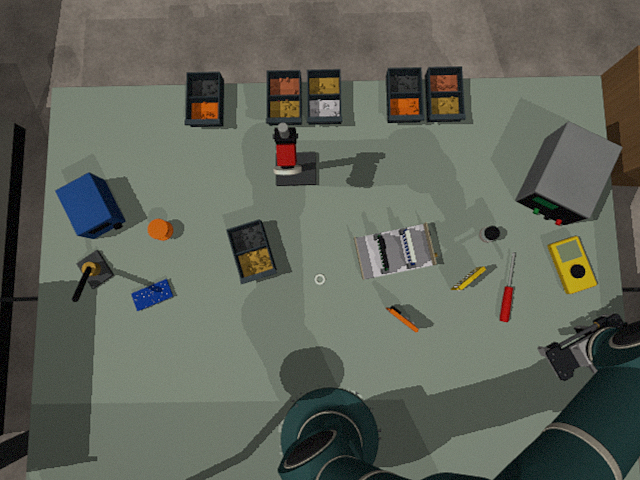

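Side view: chassis at (328,340) with the green card (322,318) and the blue card with white bar (337,338) facing its component side to the side camera. Red camera is at (385,175) with its foot at (390,250). Top view: blue card at (405,247), green at (383,253), camera foot at (297,168).
Card-like candidates, top view: the blue-with-white-bar (405,247) is the one meant: blue board, in the chassis. Yellow (468,278) and orange (403,318) stand on the bench and are decoys; the blue spare board lies flat at (152,295). Silver dots show on its left (+y) side in the top crop, so card x ≈ world +y.

```bash
python3 - <<'E'
import cv2,numpy as np
s=cv2.imread("pics/side0.png");t=cv2.imread("pics/top0.png")
def crop(im,x0,y0,w,h,k,st=10):
    c=cv2.resize(im[y0:y0+h,x0:x0+w],None,fx=k,fy=k,interpolation=cv2.INTER_CUBIC)
    for x in range(-(-x0//st)*st,x0+w,st):
        cv2.line(c,(int((x-x0+.5)*k),0),(int((x-x0+.5)*k),5),(0,0,255),1);cv2.putText(c,str(x),(int((x-x0)*k),16),0,.35,(0,0,255),1)
    for y in range(-(-y0//st)*st,y0+h,st):
        cv2.line(c,(0,int((y-y0+.5)*k)),(5,int((y-y0+.5)*k)),(0,0,255),1);cv2.putText(c,str(y),(6,int((y-y0+.5)*k)),0,.35,(0,0,255),1)
    return c
a=crop(t,264,116,62,75,6);b=crop(s,355,140,65,132,4.5);c=np.zeros((600,800,3),np.uint8)
c[:a.shape[0],:a.shape[1]]=a;c[:b.shape[0],380:380+b.shape[1]]=b
cv2.imwrite("pics/cam.png",c)
E
```

```text
(no output)
```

View pics/cam.png

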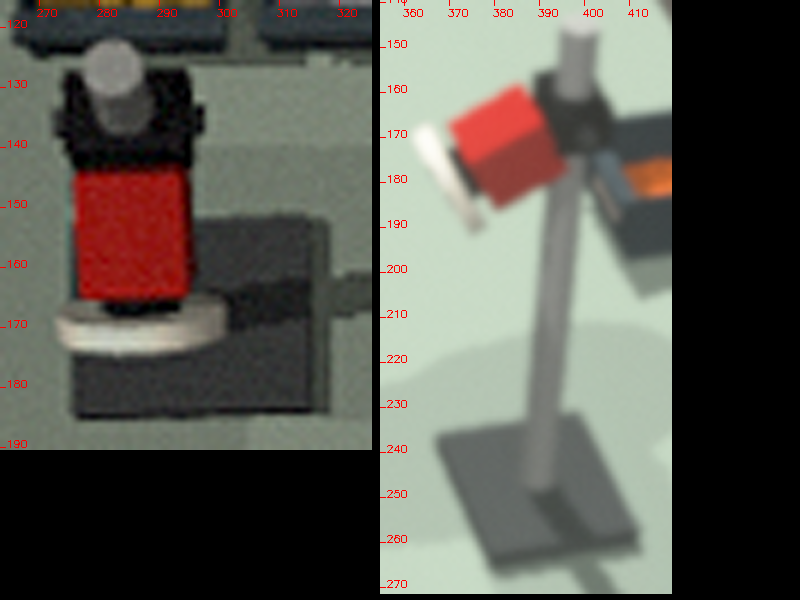

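Top view: foot front corners at (275.7,185) and (314.8,184), rear right (314.8,151.5), column top (282.3,126.8), ring u 272.8–301.5. Side view: foot corners (366.7,236.8), (399.4,231.3), (411.8,259.5), (379.4,264.6), column top (398.9,146), ring from (362.3,168) to (376.5,191).

```bash
cat > fit.py <<'E'
from h import *
from scipy.optimize import least_squares
from scipy.spatial.transform import Rotation as R
np.set_printoptions(precision=4,suppress=True)
def stand(q):
    Rz=R.from_euler('z',q[2]).as_matrix();o=np.array([q[0],q[1],0]);t=q[3]
    w=lambda L:o+np.atleast_2d(L)@Rz.T
    # lens axes: x back into camera, tilted up
    A=np.array([[np.cos(t),0,-np.sin(t)],[0,1,0],[np.sin(t),0,np.cos(t)]])
    lens=np.array([.05,0,.3])-.085*A[:,0]
    a=np.linspace(0,2*np.pi,60);ring=lens+.034*(np.outer(np.cos(a),A[:,1])+np.outer(np.sin(a),A[:,2]))
    return w,lens,ring,Rz@A
E
python3 - <<'E'
from fit import *
P={n:camera(n) for n in("side","top")}
def res(q):
    w,lens,ring,A=stand(q);S=P["side"];T=P["top"]
    a=proj(S,w([[0,.06,.014],[.1,.06,.014],[.1,-.06,.014],[0,-.06,.014],[.05,0,.359]]))-[[366.7,236.8],[399.4,231.3],[411.8,259.5],[379.4,264.6],[398.9,146]]
    b=proj(T,w([[0,.06,.014],[0,-.06,.014],[.1,-.06,.014],[.05,0,.359]]))-[[275.7,185],[314.8,184],[314.8,151.5],[282.3,126.8]]
    rt=proj(T,w(ring));rs=proj(S,w(ring))
    c=[rt[:,0].min()-272.8,rt[:,0].max()-301.5,rt[:,1].max()-174.3,rs[:,0].min()-362.3,rs[:,1].max()-191.7]
    return np.r_[a.ravel(),b.ravel(),c]
f=least_squares(res,[.6,.07,0,.4],loss="soft_l1");print(f.x,f.fun.round(1))
J=f.jac;print("sd",np.sqrt(np.diag(np.linalg.inv(J.T@J))))
w,lens,ring,A=stand(f.x);L=w(lens)[0];F=L-.13*A[:,0];print("lens",L,"focus",F,"\n",A)
# white bar
ch=proj(P["side"],w(lens)),proj(P["top"],w(lens));print(ch)
for n,p,(x0,y0,x1,y1) in(("side",P["side"],(310,315,360,350)),("top",P["top"],(396,224,420,270))):
    im=p["color"].astype(int);c=im[y0:y1,x0:x1]
    m=((c.min(2)>(165 if n=="top" else 185))&(abs(c[:,:,2]-c[:,:,0])<60)).astype(np.uint8)
    k,lab,st,ce=cv2.connectedComponentsWithStats(m)
    for i in range(1,k):
        if st[i,4]>25:
            ys,xs=np.nonzero(lab==i);print(n,st[i],ce[i]+[x0,y0],cv2.minAreaRect(np.c_[xs+x0,ys+y0].astype(np.float32)))
t=P["top"]["color"];s=P["side"]["color"]
def crop(im,x0,y0,w,h,k,st=10):
    c=cv2.resize(im[y0:y0+h,x0:x0+w],None,fx=k,fy=k,interpolation=cv2.INTER_CUBIC)
    for x in range(-(-x0//st)*st,x0+w,st):
        cv2.putText(c,"|"+str(x),(int((x-x0+.5)*k)-2,10),0,.35,(0,0,255),1)
    for y in range(-(-y0//st)*st,y0+h,st):
        cv2.putText(c,"-"+str(y),(0,int((y-y0+.5)*k)+3),0,.35,(0,0,255),1)
    return c
a=crop(t,348,215,96,70,5);b=crop(s,285,292,88,88,3.6)
c=np.zeros((600,800,3),np.uint8);c[:a.shape[0],:a.shape[1]]=a;c[:b.shape[0],482:482+b.shape[1]]=b[:,:318]
cv2.imwrite("pics/ch.png",c)
E
```

```text
[ 0.7184  0.0874 -0.0037  0.4711] [ 0.3 -1.4 -0.1 -0.9  0.8 -2.2 -0.7 -1.9  0.1 -1.2  0.  -0.3  1.3  0.1
  1.  -0.1  0.7  0.4  0.5 -0.   0.3 -0.3 -0.2]
sd [0.0009 0.0013 0.0168 0.0611]
lens [0.6927 0.0875 0.2614] focus [0.5768 0.0879 0.2024] 
 [[ 0.8911  0.0037 -0.4539]
 [-0.0033  1.      0.0017]
 [ 0.4539  0.      0.8911]]
(array([[368.2938, 180.0967]]), array([[287.4316, 171.5007]]))
side [  6   0  44  21 320] [341.65   325.7719] ((337.5403137207031, 324.99676513671875), (17.106021881103516, 44.39485168457031), 85.36454010009766)
top [ 10   6  10  32 105] [410.4476 245.9143] ((410.18536376953125, 245.80335998535156), (31.7801456451416, 3.7476582527160645), 77.00537872314453)
```

View pics/ch.png

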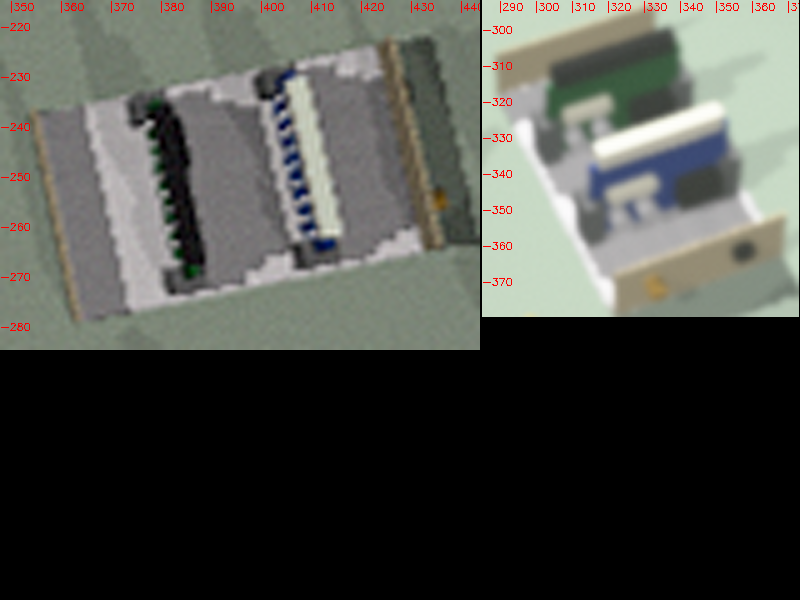

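```bash
python3 - <<'E'
from fit import *
P={n:camera(n) for n in("side","top")}
cs=lambda pts:np.array([[348+x/5-.5,215+y/5-.5] for x,y in pts])
ss=lambda pts:np.array([[285+(x-482)/3.6-.5,292+y/3.6-.5] for x,y in pts])
bt=[[.006,.045,.086],[-.006,.045,.086],[-.006,-.045,.086],[.006,-.045,.086]]
obs=cs([(288,80),(305,77),(342,233),(325,238)])
side=ss([(596,165),(727,122),(722,102),(594,146)])  # bottom edge of front face L,R ; top edge back? L
# card x ~ +y: which y end? card y = z cross x -> -x world
def fun(q,full=0):
    M=R.from_euler('z',q[2]).as_matrix();o=np.array([q[0],q[1],.002])
    a=proj(P["top"],o+np.array(bt)@M.T)
    b=proj(P["side"],o+np.array([[-.006,.045,.070],[-.006,-.045,.070],[.006,-.045,.086],[.006,.045,.086]])@M.T)
    return a,b
def res(q):
    a,b=fun(q)
    ao=obs[[3,2,1,0]] ; ao=obs[[2,3,0,1]]
    return a,b
# correspond: card y=-x world approx -> y=+.045 is image-bottom in top view; solder side(+x) is left
O=cs([(325,238),(342,233),(305,77),(288,80)])
S=ss([(596,165),(727,122),(722,102),(594,146)])
f=least_squares(lambda q:np.r_[(fun(q)[0]-O).ravel(),(fun(q)[1]-S).ravel()],[.42,-.24,1.4])
print(f.x,np.degrees(f.x[2]),f.fun.round(1))
f2=least_squares(lambda q:(fun(q)[0]-O).ravel(),[.42,-.24,1.4]);print(f2.x)
# chassis flange check for yaw (z=.045)
c=[atz(P["top"],u,.045)[:2] for u in cs([(36,110),(76,322),(388,40),(441,247)])]
print(np.array(c));d=c[1]-c[0];print("yaw",[np.degrees(np.arctan2(-(c[j]-c[i])[1],-(c[j]-c[i])[0])) for i,j in((0,1),(2,3))],[np.degrees(np.arctan2(*-(c[j]-c[i])[::-1])) for i,j in((0,2),(1,3))], np.linalg.norm(c[2]-c[0]))
s=monitor.sense();print(s["ee_pos"],R.from_quat(np.roll(s["eef_rot"],-1)).as_matrix())
E
```

```text
[ 0.5235 -0.2317  1.7518] 100.36879030226662 [-0.7  0.1  0.2  0.2  0.4 -0.7 -0.5 -0.4  1.3  1.4 -0.6  1.6 -1.1 -0.7
 -0.2 -1.4]
[ 0.523  -0.2321  1.7627]
[[ 0.5563 -0.0819]
 [ 0.4358 -0.1016]
 [ 0.593  -0.2836]
 [ 0.4746 -0.3083]]
yaw [np.float64(9.283123722096896), np.float64(11.773607640313928)] [np.float64(100.32833377894237), np.float64(100.63464501623247)] 0.20500122773644747
[ 0.2818 -0.5578  0.2135] [[ 0.8925  0.451  -0.    ]
 [ 0.451  -0.8925  0.    ]
 [-0.     -0.     -1.    ]]
```

Left: the chassis from the top with the blue card's bar centred at (410.5,246), silver dots visible on its left. Right: from the side, bar from (316,335) to (353,323). Card pose: (0.523,-0.232), yaw 100.5°, matching the chassis edges. Focus is about (0.577,0.088,0.202), tilt about 0.47. Moving above the card.

>>> move_arm --fingers '[90,90,90,90,90,90,90,90,90,90]' --delta_pos '[[0.036,-0.018,0],[0.073,-0.036,0],[0.109,-0.055,0],[0.145,-0.073,0],[0.181,-0.091,0.002],[0.218,-0.109,0.004],[0.254,-0.128,0.006],[0.29,-0.146,0.008],[0.326,-0.164,0.01],[0.363,-0.182,0.013]]' --rotation '[[0,0,-0.18],[0,0,-0.36],[0,0,-0.54],[0,0,-0.72],[0,0,-0.9],[0,0,-1.08],[0,0,-1.26],[0,0,-1.44],[0,0,-1.62],[0,0,-1.8]]'

```text
time_s: 3.25
ee_pos: [0.5244, -0.2308, 0.2006]
eef_rot: [0.0, 0.421, 0.907, -0.0]
contact_force: [0.1, -0.1, -0.3]
finger_gap: 0.644
grip_force: 0.0
```

>>> move_arm --fingers '[90,90,90,90,90,90,90,90]' --delta_pos '[[0,0,0],[0,0,0],[0,0,0],[0,0,0],[0,0,0],[0,0,0],[0,0,0],[0,0,0]]' --rotation '[[0,0,-0.18],[0,0,-0.36],[0,0,-0.54],[0,0,-0.72],[0,0,-0.9],[0,0,-1.057],[0,0,-1.057],[0,0,-1.057]]'

```text
time_s: 4.25
ee_pos: [0.5237, -0.2318, 0.2004]
eef_rot: [-0.0, -0.09, 0.996, 0.0]
contact_force: [0.4, -1.1, 0.4]
finger_gap: 0.646
grip_force: 0.0
```

```bash
python3 - <<'E'
from fit import *
s=monitor.sense();M=R.from_quat(np.roll(s["eef_rot"],-1)).as_matrix()
print(s["time_s"],s["ee_pos"],"\n",M,s["q"],s["finger_gap"])
print("yaw tool y",np.degrees(np.arctan2(M[1,1],M[0,1])))
print("dpos",M.T@(np.array([.523,-.232,.070])-s["ee_pos"]))
p=camera("top");im=p["color"];b=camera("side")["color"]
c=np.hstack([cv2.resize(im[200:300,345:445],(400,400),interpolation=2),cv2.resize(b[270:370,280:380],(400,400),interpolation=2)])
cv2.imwrite("pics/hover.png",c)
E
```

```text
4.25 [ 0.5237 -0.2318  0.2004] 
 [[-0.984  -0.1784 -0.0001]
 [-0.1784  0.984   0.0001]
 [ 0.0001  0.0001 -1.    ]] [ 0.9085  0.4181 -0.6978  1.7426  0.2987  1.0898  1.8632] 0.6458227997105939
yaw tool y 100.27457697861585
dpos [ 0.0007 -0.0001  0.1304]
```

View pics/hover.png

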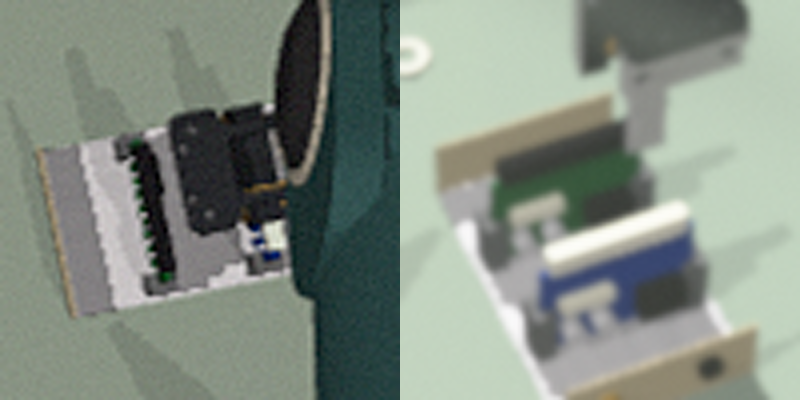

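The hover picture shows the gripper above the blue card, its jaws straddling the white bar, and the green card clear. Descending.

>>> move_arm --fingers '[90,90,90,90,90,90]' --delta_pos '[[0,0,0.03],[0,0,0.06],[0,0,0.09],[0,0,0.115],[0,0,0.131],[0,0,0.131]]' --rotation '[[0,0,0],[0,0,0],[0,0,0],[0,0,0],[0,0,0],[0,0,0]]'

```text
time_s: 5.1
ee_pos: [0.5234, -0.2314, 0.0688]
eef_rot: [-0.001, -0.091, 0.996, 0.0]
contact_force: [0.3, -0.8, 1.2]
finger_gap: 0.645
grip_force: 0.0
```

>>> move_arm --fingers '[140,170,190,210,230,255,255,255]' --delta_pos '[[0,0,0],[0,0,0],[0,0,0],[0,0,0],[0,0,0],[0,0,0],[0,0,0],[0,0,0]]' --rotation '[[0,0,0],[0,0,0],[0,0,0],[0,0,0],[0,0,0],[0,0,0],[0,0,0],[0,0,0]]' --newtons 15

```text
time_s: 6.1
ee_pos: [0.5238, -0.2317, 0.0695]
eef_rot: [0.0, -0.091, 0.996, -0.0]
contact_force: [0.2, -0.3, 2.0]
finger_gap: 0.125
grip_force: 15.0
```

Gap 11.8 mm, so the bar is held, with no side force. Firming the grip and lifting.

>>> move_arm --fingers '[255,255,255,255,255,255,255,255,255,255]' --delta_pos '[[0,0,0],[0,0,0],[0,0,-0.01],[0,0,-0.025],[0,0,-0.04],[0,0,-0.065],[0,0,-0.1],[0,0,-0.14],[0,0,-0.17],[0,0,-0.18]]' --rotation '[[0,0,0],[0,0,0],[0,0,0],[0,0,0],[0,0,0],[0,0,0],[0,0,0],[0,0,0],[0,0,0],[0,0,0]]' --newtons 35

```text
time_s: 7.35
ee_pos: [0.5243, -0.2318, 0.2517]
eef_rot: [0.001, -0.092, 0.996, -0.001]
contact_force: [-0.3, 0.1, -1.8]
finger_gap: 0.123
grip_force: 35.0
```

```bash
cat > goal.py <<'E'
from fit import *
# card offset in the tool: grip assumed: card origin at world below TCP
def cardpose(s,dx=0,dz=.0675,dr=0.):
    M=R.from_quat(np.roll(s["eef_rot"],-1)).as_matrix()
    # card axes in tool: x=+y_t, z=-z_t, y=z cross x = -z_t x y_t = +x_t
    C=M@np.array([[0,1,0],[1,0,0],[0,0,-1.]]).astype(float)
    return M,C
def goal(q,off):  # off: card centre in tool frame
    w,lens,ring,A=stand(q);F=w(lens)[0]-.13*A[:,0]
    B=np.array([[0,1,0],[1,0,0],[0,0,-1.]]) # card->tool
    Mg=A@B.T
    return F-Mg@off,Mg,F,A
E
python3 - <<'E'
from goal import *
s=monitor.sense();M,C=cardpose(s);print(s["ee_pos"],s["contact_force"],s["finger_gap"])
print(C)
g,Mg,F,A=goal([.7184,.0874,-.0037,.4711],np.array([0,0,.0325]))
print("tcp goal",g,"\n",Mg)
rv=R.from_matrix(M.T@Mg).as_rotvec();d=M.T@(g-s["ee_pos"]);print("rotvec",rv,np.degrees(np.linalg.norm(rv)),"d",d)
P={n:camera(n) for n in("side","top")}
c=np.hstack([cv2.resize(P["top"]["color"][180:300,340:460],(400,400),interpolation=2),cv2.resize(P["side"]["color"][230:370,270:410],(400,400),interpolation=2)])
cv2.imwrite("pics/lift.png",c)
E
```

```text
[ 0.5243 -0.2318  0.2517] [-0.2671  0.1043 -1.7921] 0.12287767033979835
[[-0.1823 -0.9832 -0.0024]
 [ 0.9832 -0.1823  0.0015]
 [-0.0019 -0.002   1.    ]]
tcp goal [0.5621 0.088  0.2314] 
 [[ 0.0037  0.8911  0.4539]
 [ 1.     -0.0033 -0.0017]
 [ 0.      0.4539 -0.8911]]
rotvec [-0.3419 -0.41    1.7222] 103.3059294500694 d [-0.0954  0.3075  0.0199]
```

View pics/lift.png

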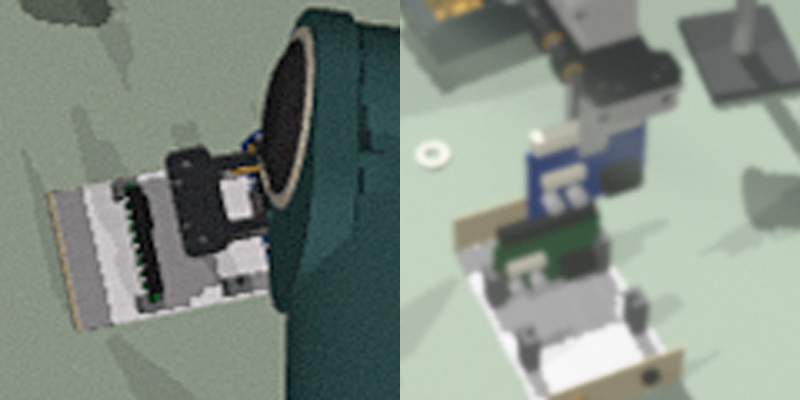

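Card is out and held straight; green card and chassis undisturbed. The tilt estimate is weak, so I'll refine it using the red head's box edges seen in the side crop.

```bash
cat > refine.py <<'E'
from goal import *
P={n:camera(n) for n in("side","top")}
S,T=P["side"],P["top"]
s2=lambda pts:np.array([[355+(x-380)/4.5-.5,140+y/4.5-.5] for x,y in pts])
t2=lambda pts:np.array([[264+x/6-.5,116+y/6-.5] for x,y in pts])
So=s2([(450,125),(520,86),(546,122),(567,176),(497,208),(470,163)])
To=t2([(76,170),(190,170),(191,299),(79,299)])
def res(q):
    w,lens,ring,A=stand(q);S_off=q[8:10];T_off=q[10:12]
    a=proj(S,w([[0,.06,.014],[.1,.06,.014],[.1,-.06,.014],[0,-.06,.014],[.05,0,.359]]))+S_off-[[366.7,236.8],[399.4,231.3],[411.8,259.5],[379.4,264.6],[398.9,146]]
    b=proj(T,w([[0,.06,.014],[0,-.06,.014],[.1,-.06,.014],[.05,0,.359]]))+T_off-[[275.7,185],[314.8,184],[314.8,151.5],[282.3,126.8]]
    rt=proj(T,w(ring))+T_off;rs=proj(S,w(ring))+S_off
    c=[rt[:,0].min()-272.8,rt[:,0].max()-301.5,rt[:,1].max()-174.3,rs[:,0].min()-362.3,rs[:,1].max()-191.7]
    L=w(lens)[0];f,k,hw,hh=q[4:8]
    X=lambda d,y,z:L+A@np.array([d,y,z])
    e=proj(S,[X(f,hw,hh),X(k,hw,hh),X(k,-hw,hh),X(k,-hw,-hh),X(f,-hw,-hh),X(f,-hw,hh)])+S_off-So
    g=(proj(T,[X(k,hw,hh),X(k,-hw,hh),X(f,-hw,hh),X(f,hw,hh)])+T_off-To);g[2:,1]=0
    return np.r_[a.ravel(),b.ravel(),c,e.ravel(),g.ravel(),q[8:12]*.7]
f=least_squares(res,[.718,.087,0,.45,.01,.06,.02,.02,0,0,0,0],loss="soft_l1",f_scale=.7);q=f.x
J=f.jac;print(q,"\nsd",np.sqrt(np.diag(np.linalg.inv(J.T@J)))[:4]*.6);print(f.fun.round(1))
for t in(.35,.4,.45,.5,.55):
    h=least_squares(lambda v:res(np.r_[v[:3],t,v[3:]]),np.delete(q,3),loss="soft_l1",f_scale=.7);print(t,h.cost)
w,lens,ring,A=stand(q);L=w(lens)[0];print("focus",L-.13*A[:,0])
E
python3 refine.py
```

```text
[ 0.7184  0.0859  0.0026  0.4157  0.0216  0.068   0.0214  0.0199 -0.1947
  0.9836 -0.7638 -0.0608] 
sd [0.0018 0.0024 0.0099 0.0222]
[ 0.1 -0.1 -0.4  0.3  0.8 -1.  -0.6 -0.5  0.1  0.  -0.3 -0.2  1.  -0.1
  0.5 -0.2  0.4  0.3  0.2 -0.2 -0.2 -0.5  0.2  0.1 -0.8  0.6 -0.2 -0.1
  1.   0.2 -0.2 -0.4  0.7  0.4  0.1 -0.3  0.4 -0.9  0.  -0.3  0.   0.3
  0.  -0.1  0.7 -0.5 -0. ]
0.35 5.455329324483556
0.4 4.103918298185775
0.45 4.446035640237636
0.5 6.373388360086847
0.55 9.264990648924176
focus [0.5717 0.0855 0.2132]
```

```bash
cat > delta.py <<'E'
from goal import *
import sys
q=np.array([.7184,.0859,.0026,.4157])
s=monitor.sense();M,C=cardpose(s)
g,Mg,F,A=goal(q,np.array([0,0,.0325]))
print(s["time_s"],s["ee_pos"],s["q"],"goal",g,F)
rv=R.from_matrix(M.T@Mg).as_rotvec();d=M.T@(g-s["ee_pos"]);print("rotvec",rv,"d",d)
E
python3 delta.py
```

```text
7.55 [ 0.5233 -0.2316  0.2485] [ 0.9291  0.3715 -0.7195  1.6883  0.2612  1.1818  1.897 ] goal [0.5586 0.0855 0.2429] [0.5717 0.0855 0.2132]
rotvec [-0.3035 -0.3648  1.7229] d [-0.0925  0.3054  0.0057]
```

>>> move_arm --fingers '[255,255,255,255,255,255,255,255,255,255]' --delta_pos '[[-0.008,0.028,0],[-0.017,0.055,0.001],[-0.025,0.083,0.001],[-0.033,0.11,0.002],[-0.042,0.138,0.002],[-0.05,0.165,0.003],[-0.058,0.193,0.003],[-0.066,0.22,0.004],[-0.075,0.248,0.005],[-0.083,0.275,0.005]]' --rotation '[[-0.027,-0.033,0.155],[-0.055,-0.066,0.31],[-0.082,-0.098,0.465],[-0.109,-0.131,0.62],[-0.137,-0.164,0.775],[-0.164,-0.197,0.931],[-0.191,-0.23,1.086],[-0.218,-0.262,1.241],[-0.246,-0.295,1.396],[-0.273,-0.328,1.551]]'

```text
time_s: 8.8
ee_pos: [0.5541, 0.0499, 0.2431]
eef_rot: [0.133, 0.621, 0.761, 0.133]
contact_force: [0.9, -0.7, -1.7]
finger_gap: 0.126
grip_force: 35.0
```

```bash
python3 delta.py
```

```text
8.8 [0.5541 0.0499 0.2431] [ 0.4888  0.1033 -0.6798  2.0314  0.1515  0.6573 -0.0755] goal [0.5586 0.0855 0.2429] [0.5717 0.0855 0.2132]
rotvec [-0.0359 -0.0401  0.1928] d [0.034  0.0109 0.0031]
```

>>> move_arm --fingers '[255,255,255,255,255]' --delta_pos '[[0.011,0.004,0.001],[0.023,0.007,0.002],[0.034,0.011,0.003],[0.034,0.011,0.003],[0.034,0.011,0.003]]' --rotation '[[-0.012,-0.013,0.064],[-0.024,-0.027,0.129],[-0.036,-0.04,0.193],[-0.036,-0.04,0.193],[-0.036,-0.04,0.193]]'

```text
time_s: 9.43
ee_pos: [0.5588, 0.0841, 0.2435]
eef_rot: [0.146, 0.689, 0.695, 0.146]
contact_force: [0.5, -0.3, -1.0]
finger_gap: 0.126
grip_force: 35.0
```

```bash
python3 delta.py; python3 - <<'E'
from goal import *
from h import *
a=[camera("side") for _ in range(4)];b=[camera("top") for _ in range(4)]
s=np.mean([x["color"] for x in a],0).astype(np.uint8);t=np.mean([x["color"] for x in b],0).astype(np.uint8)
cv2.imwrite("pics/s_avg.png",s);cv2.imwrite("pics/t_avg.png",t)
def crop(im,x0,y0,w,h,k,st=10):
    c=cv2.resize(im[y0:y0+h,x0:x0+w],None,fx=k,fy=k,interpolation=cv2.INTER_CUBIC)
    for x in range(-(-x0//st)*st,x0+w,st): cv2.putText(c,"|"+str(x),(int((x-x0+.5)*k)-2,10),0,.35,(0,0,255),1)
    for y in range(-(-y0//st)*st,y0+h,st): cv2.putText(c,"-"+str(y),(0,int((y-y0+.5)*k)+3),0,.35,(0,0,255),1)
    return c
L=crop(s,315,145,100,100,4.4);Rr=crop(t,250,130,85,110,4.2)
c=np.zeros((470,800,3),np.uint8);c[:440,:440]=L[:440,:440];c[:462,440:440+357]=Rr[:462,:357]
cv2.imwrite("pics/present.png",c)
for n,p in(("side",a[-1]),("top",b[-1])):
    for t_ in("blue_card_center","lens","focus","blue_card"):print(n,t_,[(np.round(d["uv"],1).tolist(),round(d["score"],2)) for d in nets.landmark_of(p,t_)[:2]])
    print(n,"predicted lens, focus",proj(p,[F for F in (lambda q:(stand(q)[0](stand(q)[1])[0],goal(q,np.zeros(3))[2]))([.7184,.0859,.0026,.4157])]))
E
```

```text
9.425 [0.5588 0.0841 0.2435] [ 0.3722  0.1068 -0.6702  2.0382  0.3001  0.638  -0.4808] goal [0.5586 0.0855 0.2429] [0.5717 0.0855 0.2132]
rotvec [-0.0006 -0.0006  0.0057] d [ 0.0013 -0.0005  0.0005]Traceback (most recent call last):
  File "<stdin>", line 15, in <module>
ValueError: only the last four pictures can be asked about
```

View pics/present.png

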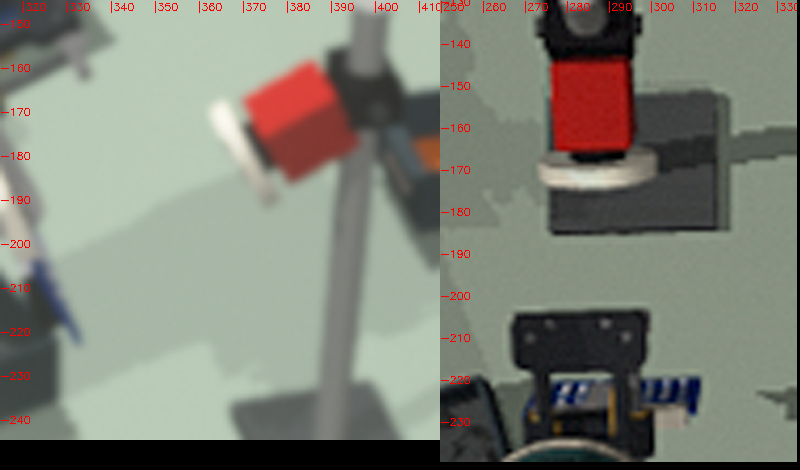

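Left (side): the card is seen edge-on, lower corner at (332.7,222.5), ring at (362–377,168–191). Right (top): ring u 273–301, card's right upper corner at (311.4,219.5), left end behind the finger near u≈271. I'll hold the predicted outlines against it numerically and in an overlay.

```bash
python3 - <<'E'
from goal import *
q=np.array([.7184,.0859,.0026,.4157])
s=monitor.sense();M,C=cardpose(s);cen=s["ee_pos"]+M@[0,0,.0325];o=cen-.035*C[:,2]
P={"side":camera("side"),"top":camera("top")};im={"side":cv2.imread("pics/s_avg.png"),"top":cv2.imread("pics/t_avg.png")}
w,lens,ring,A=stand(q)
b=np.array([[.002,-.05,0],[.002,.05,0],[.002,.05,.07],[.002,-.05,.07]]);g=np.array([[x,y,z] for x in(-.006,.006) for y in(-.045,.045) for z in(.07,.086)])
print("cen",cen)
out=[]
for n,(x0,y0,k,ww,hh) in dict(side=(300,150,4.6,87,110),top=(250,140,4.6,87,110)).items():
    p=P[n];off={"side":(-.2,1.),"top":(-.76,-.06)}[n]
    c=cv2.resize(im[n][y0:y0+hh,x0:x0+ww],None,fx=k,fy=k,interpolation=2)
    f=lambda X:(((proj(p,X)+off-[x0,y0]+.5)*k)*8).astype(np.int32)
    for X,col,cl in((o+b@C.T,(0,255,255),True),(w(ring),(0,255,0),True),(w([[0,.06,.014],[0,-.06,.014],[.1,-.06,.014],[.1,.06,.014]]),(255,0,255),True),(o+g[[0,1,3,2]]@C.T,(0,128,255),True),(o+g[[4,5,7,6]]@C.T,(0,128,255),True)):
        cv2.polylines(c,[f(X)],cl,col,1,cv2.LINE_AA,3)
    out.append(c)
    print(n,(proj(p,o+b@C.T)+off).round(1).tolist(),"cen",proj(p,cen)+off)
    for t_ in("blue_card_center","lens","blue_card"):print(n,t_,[(np.round(d["uv"],1).tolist(),round(d["score"],2)) for d in nets.landmark_of(p,t_)[:2]])
cv2.imwrite("pics/ov.png",np.hstack(out)[:600,:800])
E
```

```text
cen [0.5723 0.0845 0.2145]
side [[333.9, 222.5], [324.8, 199.6], [314.5, 181.9], [323.3, 204.7]] cen [[323.4303 202.4024]]
side blue_card_center [([313.3, 411.2], 0.75), ([250.0, 350.1], 0.73)]
side lens [([369.2, 184.6], 0.82), ([324.8, 205.3], 0.28)]
side blue_card [([314.2, 416.8], 0.77), ([253.6, 355.1], 0.61)]
top [[310.6, 218.5], [271.6, 219.4], [268.1, 227.0], [309.4, 226.0]] cen [[289.9876 223.3641]]
top blue_card_center [([463.8, 276.7], 0.82), ([402.6, 318.1], 0.6)]
top lens []
top blue_card [([399.9, 321.5], 0.79), ([461.1, 277.4], 0.78)]
```

View pics/ov.png

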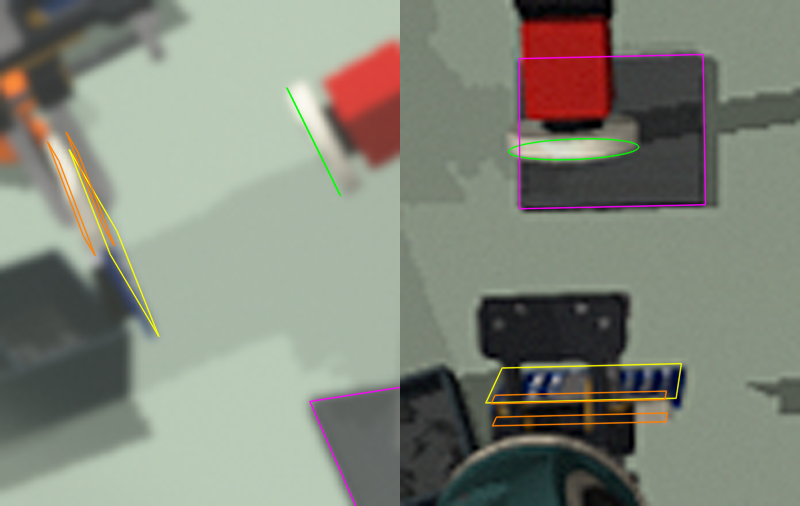

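```bash
python3 - <<'E'
from goal import *
s=monitor.sense();M,C=cardpose(s);p=camera("top");print(s["ee_pos"],M)
for z in(-.08,-.09,-.1,-.13,-.15):print(z,proj(p,s["ee_pos"]+M@[0,.0885,z]),proj(p,s["ee_pos"]+M@[0,.06,z]))
im=cv2.imread("pics/t_avg.png").astype(int).sum(2)
for v in(206,209,212,214,216):print(v,im[v,264:306].tolist())
E
```

```text
[0.5592 0.0847 0.2442] [[-0.0069  0.9144  0.4047]
 [ 1.      0.0069  0.0015]
 [-0.0014  0.4047 -0.9144]]
-0.08 [[284.3904 198.4466]] [[285.0808 211.0332]]
-0.09 [[283.9497 199.4427]] [[284.6503 212.1423]]
-0.1 [[283.5003 200.4584]] [[284.2114 213.2728]]
-0.13 [[282.0979 203.6281]] [[282.8421 216.8   ]]
-0.15 [[281.1149 205.8499]] [[281.8827 219.2714]]
206 [416, 419, 393, 233, 70, 98, 113, 101, 92, 98, 91, 188, 183, 100, 91, 94, 99, 91, 98, 107, 115, 114, 112, 108, 213, 278, 200, 110, 111, 111, 115, 115, 111, 107, 52, 145, 365, 431, 411, 406, 409, 405]
209 [417, 435, 318, 124, 74, 85, 123, 164, 117, 88, 83, 79, 90, 91, 88, 100, 97, 97, 92, 92, 110, 98, 108, 107, 110, 96, 104, 122, 122, 189, 242, 168, 108, 116, 68, 277, 403, 420, 412, 413, 410, 411]
212 [420, 438, 345, 167, 79, 92, 94, 86, 96, 95, 92, 90, 96, 90, 97, 103, 95, 90, 99, 98, 101, 108, 110, 110, 117, 111, 107, 104, 102, 114, 100, 105, 112, 107, 65, 268, 396, 425, 411, 406, 412, 418]
214 [413, 428, 362, 188, 60, 82, 93, 87, 89, 87, 89, 96, 90, 99, 85, 96, 81, 89, 93, 94, 98, 101, 104, 117, 109, 105, 113, 120, 103, 103, 106, 108, 111, 108, 75, 291, 408, 421, 409, 412, 410, 412]
216 [413, 422, 415, 266, 49, 75, 84, 87, 77, 94, 98, 90, 109, 92, 90, 89, 93, 93, 90, 87, 90, 111, 123, 115, 100, 122, 107, 96, 111, 113, 120, 100, 109, 70, 225, 385, 422, 410, 410, 414, 412, 404]
```

```bash
cat > joint.py <<'E'
import refine as rf
from goal import *
S,T=rf.S,rf.T
cs=lambda pts:np.array([[348+x/5-.5,215+y/5-.5] for x,y in pts])
ss=lambda pts:np.array([[285+(x-482)/3.6-.5,292+y/3.6-.5] for x,y in pts])
O=cs([(325,238),(342,233),(305,77),(288,80)]);Sd=ss([(596,165),(727,122),(722,102),(594,146)])
bt=np.array([[.006,.045,.086],[-.006,.045,.086],[-.006,-.045,.086],[.006,-.045,.086]])
bs=np.array([[-.006,.045,.070],[-.006,-.045,.070],[.006,-.045,.086],[.006,.045,.086]])
C1=R.from_euler('z',np.radians(100.35)).as_matrix();o1=np.array([.5238,-.2317,.002])
C2=np.array([[.9144,-.0069,-.4047],[.0069,1,-.0015],[.4047,-.0014,.9144]]);c2=np.array([.5590,.0844,.2439])+np.array([.4047,.0015,-.9144])*.0325;o2=c2-.035*C2[:,2]
def res(z):
    q,e=z[:12],z[12];d=np.array([0,e,0])
    a=proj(T,o1+(bt+d)@C1.T)+q[10:12]-O
    b=proj(S,o1+(bs+d)@C1.T)+q[8:10]-Sd
    c=proj(T,o2+(np.array([[.002,-.05,0],[.002,-.05,.07]])+d)@C2.T)+q[10:12]-[[311.3,219.5],[310.4,227.6]]
    g=proj(S,o2+(np.array([[0,-.05,0]])+d)@C2.T)+q[8:10]-[[332.7,222.5]]
    return np.r_[rf.res(q),a.ravel(),b.ravel(),c.ravel(),g.ravel(),e/.0015]
f=least_squares(res,np.r_[rf.f.x,0],loss="soft_l1",f_scale=.7)
J=f.jac;print("joint",f.x,"\nsd",np.sqrt(np.diag(np.linalg.inv(J.T@J)))[[0,1,2,3,12]]*.6);print(f.fun[47:].round(1))
q=f.x;g,Mg,F,A=goal(q[:4],np.array([q[12],0,.0325]));print("focus",F,"tcp goal",g)
s=monitor.sense();M,C=cardpose(s)
print(s["time_s"],"rotvec",R.from_matrix(M.T@Mg).as_rotvec(),"d",M.T@(g-s["ee_pos"]))
E
python3 joint.py | sed -n '/joint/,$p'
```

```text
joint [ 0.7196  0.0871  0.0014  0.4246  0.0211  0.0678  0.0215  0.0197 -0.4018
  0.9983 -0.167   0.4732 -0.0005] 
sd [0.001  0.0009 0.0098 0.0215 0.0007]
[-0.9  0.2 -0.   0.4  0.2 -0.5 -0.7 -0.2  1.2  2.3 -0.7  2.5 -1.2  0.2
 -0.3 -0.5  0.1 -0.4 -0.1 -1.   0.3  0.6 -0.4]
focus [0.5737 0.0869 0.2114] tcp goal [0.5603 0.0874 0.241 ]
10.375 rotvec [-0.008  -0.0009  0.0056] d [ 0.0028 -0.0002  0.0034]
```

The joint fit, which includes the card itself as a reference, leaves only a 3–4 mm correction.

>>> move_arm --fingers '[255,255,255,255,255,255,255,255]' --delta_pos '[[0.0015,0,0.0015],[0.0025,0,0.003],[0.0025,0,0.003],[0.0025,0,0.003],[0.0025,0,0.003],[0.0025,0,0.003],[0.0025,0,0.003],[0.0025,0,0.003]]' --rotation '[[-0.004,0,0.003],[-0.008,0,0.005],[-0.008,0,0.005],[-0.008,0,0.005],[-0.008,0,0.005],[-0.008,0,0.005],[-0.008,0,0.005],[-0.008,0,0.005]]'

```text
time_s: 11.38
ee_pos: [0.5604, 0.0871, 0.2415]
eef_rot: [0.149, 0.691, 0.692, 0.149]
contact_force: [-0.3, -0.0, -1.7]
finger_gap: 0.123
grip_force: 35.0
```

```bash
python3 - <<'E'
from goal import *
s=monitor.sense();M,C=cardpose(s)
g,Mg,F,A=goal([.7196,.0871,.0014,.4246],np.array([-.0005,0,.0325]))
d=M.T@(g-s["ee_pos"]);rv=R.from_matrix(M.T@Mg).as_rotvec()
print(s["time_s"],d,rv,s["contact_force"],s["finger_gap"],s["grip_force"],abs(s["joint_velocities"]).max())
if np.linalg.norm(d)<.003 and np.linalg.norm(rv)<.015 and s["grip_force"]>20: print(finish_job())
E
```

```text
11.375 [ 0.0003 -0.0002  0.0004] [ 0.     -0.0009  0.0004] [-0.3096 -0.0399 -1.6637] 0.12317039380249972 34.999258518218994 0.0010398810696979337
the job is handed in; nothing more can be done
None
```

The blue card is out of its guides and held still, solder side to the lens and bar uppermost, at the focus point I measured. The tool is within 1 mm of the pose worked out from the camera images, and the lens tilt is known only to about 1°. I handed the job in at 11.4 s; the judge's result was not shown.

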